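# Stand the cut tubes on their weld flanges

## Robot

A 6-joint arm with a two-finger parallel gripper is mounted at the origin on the work surface. World frame = base frame: x ahead of the robot, y to its left, z up, the work surface at z = 0. Lengths are in m, angles in rad, forces in N, time in s.
With the tool pointing down it reaches from about 0.375 to 0.9 m from the base axis. Payload 3.1 kg.
Tool frame: the origin (TCP) lies at the very end of the fingers, on their centre line; the grasp point (between the pads) lies 19 mm behind it; z points along the fingers, y is the direction in which the jaws open and shut (so a half turn about z gives the same grasp; the last joint's range is limited). The gripper opens to 85 mm and grips with 20 to 120 N. Pads are 22 mm wide; open, the fingers measure 114 mm over their backs; the gripper's body (76 mm by 85 mm) begins 54 mm behind the grasp point. The pads swing forward as they close: fully open they stand 13 mm farther back than shut.
Start: joints at [1.058, 0.527, 1.433, -0, 1.181, -0.178], TCP at [0.205, 0.59, 0.231] pointing down, gripper open.
Joint ranges: [-3.08, 3.08], [-0.75, 2.2], [0.22, 2.44], [-1.43, 4.57], [0, 2.65], [-2.85, 2.85]. Speed limits (rad/s): [2.79, 2.79, 3.14, 3.14, 3.14, 3.14].

## Interface

Orientations are given as a unit quaternion [x, y, z, w].
In Python, from station import manip gives the robot as it stands. The module is installed in compiled form; this text tells all that it offers.
- The arm moves only by the tool send_rows, never from a script. Its argument "commands" is a list of rows, each an object with "delta_pos": the shift along the world's x, y, z in cm, a list of three; "yaw": the turn about the world's z in rad. A call has 1 to 10 rows; each row shifts and turns the pose as measured when the row begins; what a row does not reach is not made up. A row lasts 1/8 s, in which the tool goes at most 62.5 mm and 10.7 degrees, less where a joint would pass 70% of its speed; a pose out of reach is approached as far as the arm can. A call is refused whole if a number of a shift passes 6.25 or a number of a turn 0.188, either way. A call with a gripper value outside its range is refused whole. "grip" is the closure, from -1 (fully open) to 1 (shut), set as the call begins (left out, the last holds). The fingers move at their own pace and stop on an object; "force" is the grip in N (left out, the last holds). Time passes only in rows, so rows that do not move let the fingers close. It gives the time, the measured TCP pose, the force and the opening at its end, in the units of the state.
- manip.sense(): the state, without advancing time (a new reading comes with each control period).
- manip.snapshot(name): name is "scene" or "top" or "wrist"; returns the picture (420x560x3 uint8, blue, green, red); there is no depth.
- manip.get_calibration(name): a dict with "fx", "fy", "cx", "cy" (pixels), "world_to_cam" (4x4, takes a point from world to camera coordinates); the wrist camera has in their place "mount" (4x4, takes a point from camera to tool coordinates, whose origin is the TCP and whose axes are the flange's). Camera axes: x right, y down, z forward; pixel columns grow to the right and rows downward; lengths in m; the calibration is good to about 2 mm. A picture is of the moment at which its call begins: read the wrist's pose just before it. get_calibration takes no time and is no camera call.
- manip.sign_off(): hands the job in, once; it reports no verdict.
The state is a dict: "t": time; "q": joint angles; "qd": joint speeds; "tau": joint torques, N m; "tcp_pos": TCP position; "tool_rot": TCP orientation; "force": force on the tool from outside, world axes, zero at the start; "ft_torque": the same for the moment, N m; "finger_gap": opening from 0.0 (shut) to 1.0 (fully open).
Only numpy, scipy, OpenCV 4.12 (cv2) and the standard library are available. Lean on these libraries where they do the work, as an engineer would, in place of code of your own. Each camera call takes 0.05 s, during which the arm holds its last target. There are 200 camera calls.

## Task

Get the four exhaust stubs ready for tacking: stand each of the four square-cut straight tubes upright on the flange whose hole is as wide as the tube's own bore, resting squared up and centred over the hole on the flange's top face (the tube butts on the face, it does not go into the hole). Leave the flanges where they lie, leave the slant-cut offcut and the bend alone, and let go of everything at the end.

Things in the scene. Friction and masses are not known exactly. Their poses are not given: they have to be found in the camera images.
- tube_60_mid (a point): a straight piece of plain steel tube with both ends cut square, standing upright on the table: outer diameter 60 mm, inner diameter 55 mm, 90 mm tall, open right through. This point is its centre, on its axis and half-way up (45 mm above its foot); z runs along the axis. It can be gripped across its outside.
- tube_50_mid (a point): a straight piece of plain steel tube with both ends cut square, standing upright on the table: outer diameter 50 mm, inner diameter 45 mm, 90 mm tall, open right through. This point is its centre, on its axis and half-way up (45 mm above its foot); z runs along the axis. It can be gripped across its outside.
- tube_41_mid (a point): a straight piece of plain steel tube with both ends cut square, standing upright on the table: outer diameter 41 mm, inner diameter 36 mm, 90 mm tall, open right through. This point is its centre, on its axis and half-way up (45 mm above its foot); z runs along the axis. It can be gripped across its outside.
- tube_32_mid (a point): a straight piece of plain steel tube with both ends cut square, standing upright on the table: outer diameter 32 mm, inner diameter 27 mm, 90 mm tall, open right through. This point is its centre, on its axis and half-way up (45 mm above its foot); z runs along the axis. It can be gripped across its outside.
- flange_square_top (a point): square steel weld flange with rounded corners, about 96 mm across the flats, with four bolt holes at the corners (11 mm); 10 mm thick, lying flat and loose on the table, with a round hole of 55 mm right through its middle. This point is the centre of that hole at the height of the top face (10 mm above the table); z is up.
- flange_triangle_top (a point): three-cornered steel weld flange with a bolt hole (10 mm) in each of its three ears; the ears reach 57 mm from the centre, its flat sides lie about 36 mm from it; 10 mm thick, lying flat and loose on the table, with a round hole of 45 mm right through its middle. This point is the centre of that hole at the height of the top face (10 mm above the table); z is up.
- flange_oval_top (a point): two-eared oval steel weld flange, 106 mm long and 64 mm wide, with a bolt hole (10 mm) in each ear; 10 mm thick, lying flat and loose on the table, with a round hole of 36 mm right through its middle. This point is the centre of that hole at the height of the top face (10 mm above the table); z is up.
- flange_round_top (a point): plain round steel weld ring, 75 mm in diameter, without bolt holes; 10 mm thick, lying flat and loose on the table, with a round hole of 27 mm right through its middle. This point is the centre of that hole at the height of the top face (10 mm above the table); z is up.
- offcut_mid (a point): left-over end of 50 mm steel tube standing on the table, its upper end cut off at a slant: 24 mm high on one side, 74 mm on the other; not one of the square-cut tubes. This point is on its axis, 24.5 mm above its foot.
- elbow_mid (a point): left-over 90-degree bend of 41 mm steel tube lying flat on the table, about 90 x 90 mm over all and 41 mm high. This point is near the middle of the bend, 20.5 mm above the table.
Not all that is in view belongs to the job. What is shaped like the part that bears flange_round_top but yellow is not meant. Leave any yellow look-alike of the part that bears tube_32_mid alone.

How it is judged:
At the end, for the whole second after the job is handed in: Each tube stands released and at rest on its flange (60 mm: square, 50: three-cornered, 41: oval, 32: round), axis within 10 mm of the hole's centre and 0.05 rad of square, foot within 4 mm of the top face; each flange flat, within 25 mm of its start (horizontal distance between tube_60_mid and flange_square_top below 0.01 m and z of tube_60_mid in the frame of flange_square_top between 0.041 and 0.049 m and angle between the z axis of tube_60_mid and the z axis of flange_square_top, either way round below 0.05 rad and distance of each of flange_square_top, flange_triangle_top, flange_oval_top, flange_round_top from where it was at the start of the episode below 0.025 m and angle between each of flange_square_top, flange_triangle_top, flange_oval_top, flange_round_top's own z axis and vertical below 0.05 rad and linear speed of each of tube_60, tube_50, tube_41, tube_32 below 0.02 m/s and horizontal distance between tube_50_mid and flange_triangle_top below 0.01 m and z of tube_50_mid in the frame of flange_triangle_top between 0.041 and 0.049 m and angle between the z axis of tube_50_mid and the z axis of flange_triangle_top, either way round below 0.05 rad and horizontal distance between tube_41_mid and flange_oval_top below 0.01 m and z of tube_41_mid in the frame of flange_oval_top between 0.041 and 0.049 m and angle between the z axis of tube_41_mid and the z axis of flange_oval_top, either way round below 0.05 rad and horizontal distance between tube_32_mid and flange_round_top below 0.01 m and z of tube_32_mid in the frame of flange_round_top between 0.041 and 0.049 m and angle between the z axis of tube_32_mid and the z axis of flange_round_top, either way round below 0.05 rad); the robot touches nothing.
It fails at once if the slant-cut offcut is shifted by more than 25 mm (distance of offcut_mid from where it was at the start of the episode above 0.025 m).
It fails at once if the bend is shifted by more than 25 mm (distance of elbow_mid from where it was at the start of the episode above 0.025 m).
It also fails if it takes over 120 s, if anything falls off the work surface, if the arm or the gripper's body presses on something with over 40 N, if the wrist force passes 120 N, or if a joint passes its speed limit or range.

## Working session

There is one attempt and no reset: what is moved stays moved. The work goes in short steps, Python scripts to look and compute and a tool call to move; the robot and the scene stay as the last step left them, time stands still between calls to the robot, and variables do not carry over. Pictures are saved under pics/ and viewed, about 12 in all and at most 16, crops included, and the job is handed in when it is done.

Besides the shell and the picture viewer there is one more tool, called after ">>>" as name(argument=value, ...), one argument or row to a line, values as JSON. send_rows: Moves the arm, as the interface text tells. Its arguments: {"type":"object","properties":{"commands":{"type":"array","items":{"type":"object","properties":{"delta_pos":{"type":"array","items":{"type":"number"}},"yaw":{"type":"number"}}}},"grip":{"type":"number"},"force":{"type":"number"}},"required":["commands"]}

```bash
mkdir -p pics
python3 - <<'E'
from station import manip
import cv2,numpy as np
np.set_printoptions(precision=4,suppress=True)
s=manip.sense();print(s['t'],s['tcp_pos'],s['tool_rot'],s['finger_gap'],s['force'])
for n in('top','scene'):
    im=manip.snapshot(n);cv2.imwrite(f'pics/{n}0.png',im)
    c=manip.get_calibration(n);print(n,{k:np.array(v) for k,v in c.items()})
print(manip.get_calibration('wrist'))
E
```

```text
0.0 [0.205  0.5897 0.2304] [ 0.1666  0.986  -0.001  -0.0004] 1.0006002829348422 [ 0.6115 -0.3922  0.1586]
top {'fx': array(401.508), 'fy': array(401.508), 'cx': array(285.5845), 'cy': array(212.6878), 'world_to_cam': array([[ 0.0272, -0.9992,  0.0304, -0.02  ],
       [-0.9955, -0.0298, -0.0894,  0.5114],
       [ 0.0902, -0.0279, -0.9955,  0.9769],
       [ 0.    ,  0.    ,  0.    ,  1.    ]])}
scene {'fx': array(492.7057), 'fy': array(492.7057), 'cx': array(287.501), 'cy': array(212.9645), 'world_to_cam': array([[ 0.0323,  0.9994, -0.0104, -0.0417],
       [ 0.5844, -0.0273, -0.811 , -0.2529],
       [-0.8108,  0.0202, -0.5849,  1.9041],
       [ 0.    ,  0.    ,  0.    ,  1.    ]])}
{'fx': 294.79328085727764, 'fy': 294.79328085727764, 'cx': 272.2056958457047, 'cy': 206.441036291306, 'mount': array([[-0.0006, -0.9452, -0.3264,  0.0837],
       [ 1.    , -0.0009,  0.0005,  0.0003],
       [-0.0008, -0.3264,  0.9452, -0.1421],
       [ 0.    ,  0.    ,  0.    ,  1.    ]])}
```

View pics/top0.png

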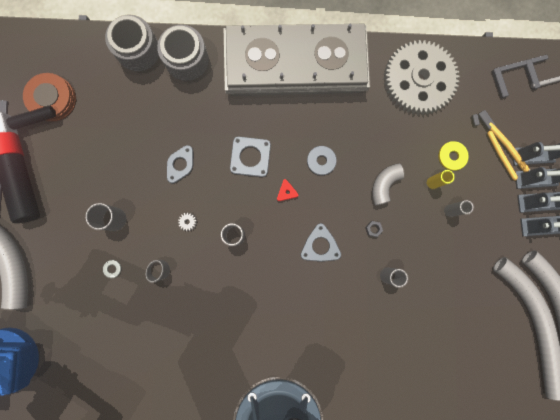

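View pics/scene0.png

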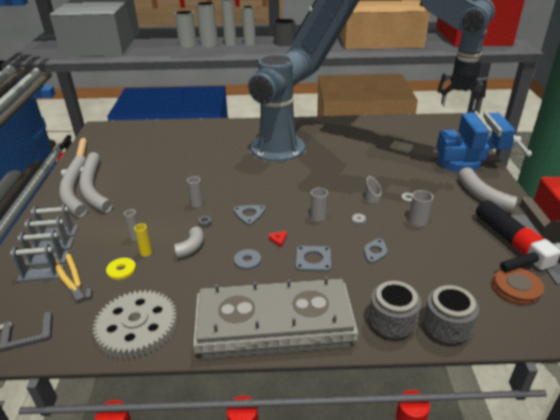

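Top view: flanges are oval (180,163), square (250,157), grey round (321,160) and triangle (321,244). Tubes stand at (99,216), (232,234), (398,278) and (466,207). Offcut (155,271), elbow (388,185). The yellow tube (447,176) and yellow ring (454,155) are look-alikes to leave alone; the unpainted grey ones fit the description. I'll enlarge these in one crop to confirm.

```bash
cat > h.py <<'E'
import cv2,numpy as np
from station import manip
np.set_printoptions(precision=4,suppress=True)
def ray(name,uv,z,pose=None):
    c=manip.get_calibration(name)
    d=np.array([(uv[0]-c['cx'])/c['fx'],(uv[1]-c['cy'])/c['fy'],1.])
    T=np.linalg.inv(np.array(c['world_to_cam'])) if pose is None else pose@np.array(c['mount'])
    d=T[:3,:3]@d;o=T[:3,3]
    return o+d*(z-o[2])/d[2]
def pose(s):
    from scipy.spatial.transform import Rotation as R
    T=np.eye(4);T[:3,:3]=R.from_quat(s['tool_rot']).as_matrix();T[:3,3]=s['tcp_pos'];return T
E
python3 - <<'E'
from h import *
im=cv2.imread('pics/top0.png')
P=[(180,163),(250,157),(321,160),(321,244),(99,216),(232,234),(398,278),(466,207)]
t=[]
for u,v in P:
    c=im[v-24:v+25,u-24:u+25];t.append(cv2.resize(c,(196,196),interpolation=cv2.INTER_CUBIC))
cv2.imwrite('pics/m0.png',np.vstack([np.hstack(t[:4]),np.hstack(t[4:])]))
for (u,v),z in zip(P,[.01]*4+[.09]*4): print((u,v),ray('top',(u,v),z))
# flange holes: dark blobs enclosed in bright
g=cv2.cvtColor(im,cv2.COLOR_BGR2GRAY)
for th in (85,100):
    b=(g>th).astype(np.uint8)
    cs,h=cv2.findContours(b,cv2.RETR_CCOMP,cv2.CHAIN_APPROX_NONE)
    for i,c in enumerate(cs):
        if h[0][i][3]<0 or len(c)<12: continue
        e=cv2.fitEllipse(c)
        for (p,z) in zip(P,[.01]*4+[.09]*4):
            if np.hypot(e[0][0]-p[0],e[0][1]-p[1])<10:
                a=ray('top',e[0],z);k=np.linalg.norm(ray('top',(e[0][0]+1,e[0][1]),z)-a)*1e3
                print(th,'near',p,'c',np.round(e[0],1),'diam mm',np.round(np.array(e[1])*k,1),'xyz',a)
E
```

```text
(180, 163) [0.6312 0.265  0.01  ]
(250, 157) [0.6527 0.0888 0.01  ]
(321, 160) [ 0.6511 -0.0928  0.01  ]
(321, 244) [ 0.4366 -0.0969  0.01  ]
(99, 216) [0.4853 0.4235 0.09  ]
(232, 234) [0.4527 0.1185 0.09  ]
(398, 278) [ 0.3621 -0.2673  0.09  ]
(466, 207) [ 0.5319 -0.4288  0.09  ]
85 near (398, 278) c [398.5 277.4] diam mm [30.9 34.2] xyz [ 0.3636 -0.2685  0.09  ]
85 near (398, 278) c [391.8 276.6] diam mm [55.9 78.8] xyz [ 0.3649 -0.2528  0.09  ]
85 near (232, 234) c [231.3 233.8] diam mm [40.3 42.7] xyz [0.453  0.1201 0.09  ]
85 near (232, 234) c [239.9 238. ] diam mm [46.9 86.4] xyz [0.4439 0.1    0.09  ]
85 near (99, 216) c [ 98.5 216. ] diam mm [50.9 53.4] xyz [0.4853 0.4246 0.09  ]
85 near (466, 207) c [466.2 206.6] diam mm [22.3 24.2] xyz [ 0.5329 -0.4294  0.09  ]
85 near (180, 163) c [177.1 160.9] diam mm [16.1 28.4] xyz [0.6364 0.2725 0.01  ]
100 near (398, 278) c [398.5 277.6] diam mm [34. 36.] xyz [ 0.363  -0.2685  0.09  ]
100 near (321, 244) c [320.6 245.5] diam mm [43.2 44. ] xyz [ 0.4329 -0.0961  0.01  ]
100 near (232, 234) c [231.3 234. ] diam mm [42.2 43.9] xyz [0.4526 0.1201 0.09  ]
100 near (99, 216) c [ 98.4 216. ] diam mm [52.4 55.3] xyz [0.4853 0.4247 0.09  ]
100 near (466, 207) c [466.4 206.7] diam mm [25.5 26.4] xyz [ 0.5327 -0.4299  0.09  ]
100 near (321, 160) c [321.6 159.4] diam mm [24.  25.6] xyz [ 0.6526 -0.0942  0.01  ]
100 near (180, 163) c [178.9 163.3] diam mm [32.5 35.6] xyz [0.6305 0.2676 0.01  ]
100 near (250, 157) c [249.8 155.7] diam mm [51.2 53.4] xyz [0.6562 0.0894 0.01  ]
```

View pics/m0.png

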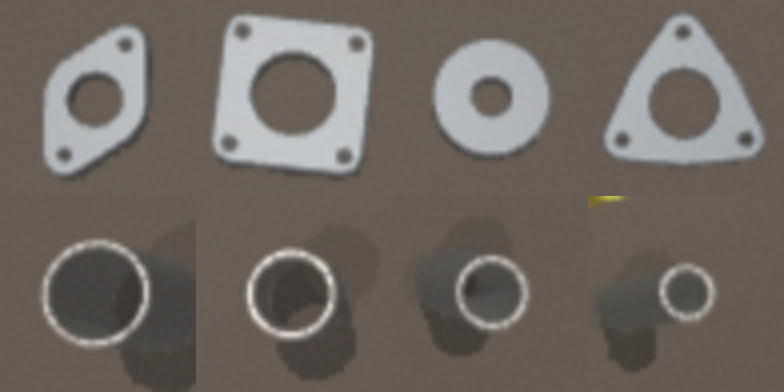

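The crop confirms it: the grey unpainted flanges and open square-cut tubes, with bores close to 55, 45, 36 and 27 mm. I'll start with the 60 mm tube.

>>> send_rows(
  commands=[
    {"delta_pos": [4.7,-2.8,-1.0],"yaw": 0.055},
    {"delta_pos": [4.7,-2.8,-1.0],"yaw": 0.055},
    {"delta_pos": [4.7,-2.8,-1.0],"yaw": 0.055},
    {"delta_pos": [4.7,-2.8,-1.0],"yaw": 0.055},
    {"delta_pos": [4.7,-2.8,-1.0],"yaw": 0.055},
    {"delta_pos": [4.5,-2.5,-1.0],"yaw": 0.055},
    {"delta_pos": [0,0,0],"yaw": 0},
  ],
  grip=-1,
  force=40,
)

```text
t: 0.98
tcp_pos: [0.4907, 0.4187, 0.1655]
tool_rot: [-0.005, 1.0, -0.002, -0.002]
force: [-0.7, -0.2, 0.3]
finger_gap: 0.998
```

Run:
```python
from h import *
s=manip.sense();T=pose(s);im=manip.snapshot('wrist');cv2.imwrite('pics/w0.png',im)
c=manip.get_calibration('wrist')
M=np.linalg.inv(T@c['mount'])
for x in[(.4853,.4247,.09)]:
    p=M[:3,:3]@np.array(x)+M[:3,3];print(p[0]/p[2]*c['fx']+c['cx'],p[1]/p[2]*c['fy']+c['cy'])
print(ray('top',(447,176),.09),ray('top',(155,271),.05),s['tcp_pos'])
```

```text
279.875585804625 210.42618401912276
[ 0.6045 -0.3841  0.09  ] [0.3614 0.301  0.05  ] [0.4907 0.4187 0.1655]
```

View pics/w0.png

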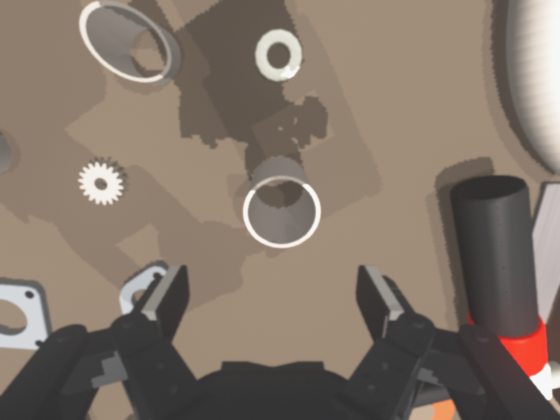

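Wrist view: the ring is centred at about (282,212), against (280,210) predicted, so the calibrations agree to about 1 mm. Nothing stands where the fingers will come down.

>>> send_rows(
  commands=[
    {"delta_pos": [-0.5,0.6,0]},
    {"delta_pos": [0,0,-3]},
    {"delta_pos": [0,0,-3]},
    {"delta_pos": [0,0,-3]},
    {"delta_pos": [0,0,-3]},
    {"delta_pos": [0,0,-0.5]},
    {"delta_pos": [0,0,0]},
  ],
)

```text
validation failed for argument at $.co...
```

>>> send_rows(
  commands=[
    {"delta_pos": [-0.5,0.6,0],"yaw": 0},
    {"delta_pos": [0,0,-3],"yaw": 0},
    {"delta_pos": [0,0,-3],"yaw": 0},
    {"delta_pos": [0,0,-3],"yaw": 0},
    {"delta_pos": [0,0,-3],"yaw": 0},
    {"delta_pos": [0,0,-0.5],"yaw": 0},
    {"delta_pos": [0,0,0],"yaw": 0},
  ],
)

```text
t: 1.9
tcp_pos: [0.4726, 0.4359, 0.0414]
tool_rot: [-0.012, 1.0, 0.0, -0.002]
force: [1.1, 0.6, 0.3]
finger_gap: 0.998
```

>>> send_rows(
  commands=[
    {"delta_pos": [0.6,-0.5,0],"yaw": 0},
    {"delta_pos": [0,0,0],"yaw": 0},
    {"delta_pos": [0,0,0],"yaw": 0},
  ],
)

```text
t: 2.28
tcp_pos: [0.4804, 0.4322, 0.045]
tool_rot: [-0.013, 1.0, 0.002, 0.001]
force: [0.1, -0.0, -0.7]
finger_gap: 1.003
```

Run:
```python
from h import *
s=manip.sense();print(s['t'],s['tcp_pos'],s['tool_rot'],s['qd'],s['force'])
```

```text
2.275 [0.4804 0.4322 0.045 ] [-0.0129  0.9999  0.002   0.0005] [-0.0066 -0.0105 -0.006  -0.0019 -0.0012 -0.    ] [ 0.0774 -0.039  -0.6586]
```

>>> send_rows(
  commands=[
    {"delta_pos": [0.5,-0.7,-0.8],"yaw": -0.02},
    {"delta_pos": [0,0,0],"yaw": 0},
    {"delta_pos": [0,0,0],"yaw": 0},
  ],
)

```text
t: 2.65
tcp_pos: [0.4864, 0.4243, 0.037]
tool_rot: [-0.002, 1.0, 0.002, 0.001]
force: [0.5, -0.4, 0.5]
finger_gap: 1.003
```

>>> send_rows(
  commands=[
    {"delta_pos": [0,0,0],"yaw": 0},
    {"delta_pos": [0,0,0],"yaw": 0},
    {"delta_pos": [0,0,0],"yaw": 0},
    {"delta_pos": [0,0,0],"yaw": 0},
    {"delta_pos": [0,0,0],"yaw": 0},
    {"delta_pos": [0,0,0],"yaw": 0},
  ],
  grip=1,
  force=50,
)

```text
t: 3.4
tcp_pos: [0.4865, 0.4247, 0.0374]
tool_rot: [-0.002, 1.0, 0.002, 0.001]
force: [0.5, -0.1, 0.5]
finger_gap: 0.696
```

>>> send_rows(
  commands=[
    {"delta_pos": [0,0,2],"yaw": 0},
    {"delta_pos": [0,0,4],"yaw": 0},
    {"delta_pos": [0,0,4],"yaw": 0},
    {"delta_pos": [0,0,2],"yaw": 0},
    {"delta_pos": [1.0,-2.0,0.5],"yaw": 0},
    {"delta_pos": [2.2,-4.4,0],"yaw": 0},
    {"delta_pos": [2.2,-4.4,0],"yaw": 0},
    {"delta_pos": [2.2,-4.4,0],"yaw": 0},
    {"delta_pos": [2.2,-4.4,0],"yaw": 0},
    {"delta_pos": [2.2,-4.4,0],"yaw": 0},
  ],
)

```text
t: 4.65
tcp_pos: [0.603, 0.1726, 0.1663]
tool_rot: [-0.005, 1.0, -0.0, -0.004]
force: [0.1, -0.7, -2.7]
finger_gap: 0.694
```

>>> send_rows(
  commands=[
    {"delta_pos": [2.2,-3.4,0],"yaw": 0},
    {"delta_pos": [2.0,-3.0,0],"yaw": 0},
    {"delta_pos": [0,0,0],"yaw": 0},
    {"delta_pos": [0,0,0],"yaw": 0},
  ],
)

```text
t: 5.15
tcp_pos: [0.6447, 0.0963, 0.1636]
tool_rot: [0.0, 1.0, -0.002, -0.007]
force: [-0.2, 1.3, -4.4]
finger_gap: 0.701
```

>>> send_rows(
  commands=[
    {"delta_pos": [1.2,-0.7,0],"yaw": 0},
    {"delta_pos": [0,0,0],"yaw": 0},
    {"delta_pos": [0,0,-2.5],"yaw": 0},
    {"delta_pos": [0,0,-3],"yaw": 0},
    {"delta_pos": [0,0,-3],"yaw": 0},
    {"delta_pos": [0,0,-1],"yaw": 0},
    {"delta_pos": [0,0,0],"yaw": 0},
    {"delta_pos": [0,0,0],"yaw": 0},
  ],
)

```text
t: 6.15
tcp_pos: [0.6575, 0.0938, 0.0688]
tool_rot: [-0.004, 1.0, -0.001, -0.005]
force: [0.5, -0.3, -2.8]
finger_gap: 0.694
```

>>> send_rows(
  commands=[
    {"delta_pos": [0,-0.4,-0.6],"yaw": 0},
    {"delta_pos": [0,0,-0.6],"yaw": 0},
    {"delta_pos": [0,0,0],"yaw": 0},
    {"delta_pos": [0,0,0],"yaw": 0},
  ],
)

```text
t: 6.65
tcp_pos: [0.6593, 0.0893, 0.0588]
tool_rot: [-0.003, 1.0, -0.001, -0.003]
force: [-0.3, 0.3, -3.6]
finger_gap: 0.695
```

>>> send_rows(
  commands=[
    {"delta_pos": [-0.2,0,-0.5],"yaw": 0},
    {"delta_pos": [0,0,-0.3],"yaw": 0},
    {"delta_pos": [0,0,0],"yaw": 0},
    {"delta_pos": [0,0,0],"yaw": 0},
  ],
)

```text
t: 7.15
tcp_pos: [0.657, 0.0893, 0.0502]
tool_rot: [-0.004, 1.0, -0.001, -0.003]
force: [-0.1, -0.7, -3.4]
finger_gap: 0.693
```

>>> send_rows(
  commands=[
    {"delta_pos": [0,0,-0.2],"yaw": 0},
    {"delta_pos": [0,0,0],"yaw": 0},
    {"delta_pos": [0,0,-0.1],"yaw": 0},
    {"delta_pos": [0,0,0],"yaw": 0},
  ],
)

```text
t: 7.65
tcp_pos: [0.6574, 0.0893, 0.0475]
tool_rot: [-0.004, 1.0, -0.001, -0.003]
force: [0.7, 0.2, -2.7]
finger_gap: 0.698
```

>>> send_rows(
  commands=[
    {"delta_pos": [0,0,-0.1],"yaw": 0},
    {"delta_pos": [0,0,0],"yaw": 0},
  ],
)

```text
t: 7.9
tcp_pos: [0.6574, 0.0893, 0.0475]
tool_rot: [-0.004, 1.0, -0.001, -0.002]
force: [-0.7, 0.3, -2.2]
finger_gap: 0.701
```

>>> send_rows(
  commands=[
    {"delta_pos": [0,0,0],"yaw": 0},
    {"delta_pos": [0,0,0],"yaw": 0},
    {"delta_pos": [0,0,0],"yaw": 0},
    {"delta_pos": [0,0,0],"yaw": 0},
    {"delta_pos": [0,0,0],"yaw": 0},
  ],
  grip=-1,
)

```text
t: 8.52
tcp_pos: [0.659, 0.0892, 0.0481]
tool_rot: [-0.004, 1.0, -0.001, -0.001]
force: [-0.1, 0.1, 0.1]
finger_gap: 1.002
```

>>> send_rows(
  commands=[
    {"delta_pos": [0,0,1],"yaw": 0},
    {"delta_pos": [0,0,3],"yaw": 0},
    {"delta_pos": [0,0,4],"yaw": 0},
    {"delta_pos": [0,0,3.5],"yaw": 0},
    {"delta_pos": [0,0,0],"yaw": 0},
  ],
)

```text
t: 9.15
tcp_pos: [0.6589, 0.0893, 0.1686]
tool_rot: [-0.004, 1.0, -0.001, -0.0]
force: [0.3, -0.3, 0.0]
finger_gap: 1.0
```

>>> send_rows(
  commands=[
    {"delta_pos": [-3,0.5,0],"yaw": 0},
    {"delta_pos": [-5,0.7,0],"yaw": 0},
    {"delta_pos": [-5,0.7,0],"yaw": 0},
    {"delta_pos": [-4,0.6,0],"yaw": 0},
    {"delta_pos": [-2,0.4,0],"yaw": 0},
    {"delta_pos": [0,0,0],"yaw": 0},
    {"delta_pos": [0,0,0],"yaw": 0},
  ],
)

```text
t: 10.02
tcp_pos: [0.4609, 0.1183, 0.1659]
tool_rot: [-0.003, 1.0, -0.002, -0.002]
force: [1.5, -1.0, 0.1]
finger_gap: 0.998
```

Run:
```python
from h import *
im=manip.snapshot('top');cv2.imwrite('pics/top1.png',im)
v=np.hstack([cv2.resize(im[110:300,60:230],(400,447)),cv2.resize(im[110:300,200:370],(400,447))])
cv2.imwrite('pics/t1c.png',v)
```

```text
(no output)
```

View pics/t1c.png

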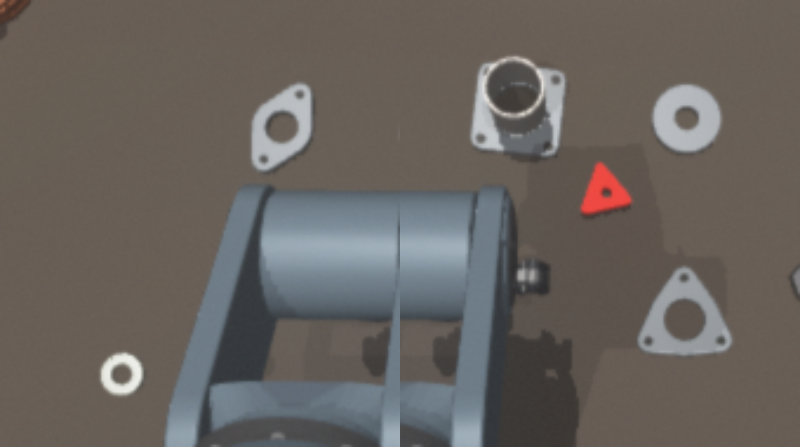

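The 60 mm tube stands upright on the square flange, rim at about crop (515,88). The offcut is hidden behind the arm. Next, the 50 mm tube.

>>> send_rows(
  commands=[
    {"delta_pos": [-0.8,0.2,0],"yaw": 0},
    {"delta_pos": [0,0,0],"yaw": 0},
    {"delta_pos": [0,0,-2],"yaw": 0},
    {"delta_pos": [0,0,-2],"yaw": 0},
    {"delta_pos": [0,0,-1.5],"yaw": 0},
    {"delta_pos": [0,0,0],"yaw": 0},
    {"delta_pos": [0,0,0],"yaw": 0},
  ],
)

```text
t: 10.95
tcp_pos: [0.4576, 0.1197, 0.1099]
tool_rot: [-0.002, 1.0, -0.002, 0.001]
force: [-0.7, 0.2, -0.1]
finger_gap: 1.001
```

>>> send_rows(
  commands=[
    {"delta_pos": [-0.5,0,-2],"yaw": 0},
    {"delta_pos": [0,0,-2],"yaw": 0},
    {"delta_pos": [0,0,-2],"yaw": 0},
    {"delta_pos": [0,0,-1],"yaw": 0},
    {"delta_pos": [0,0,0],"yaw": 0},
    {"delta_pos": [0,0,0],"yaw": 0},
  ],
)

```text
t: 11.7
tcp_pos: [0.4577, 0.1198, 0.0425]
tool_rot: [-0.002, 1.0, -0.001, 0.007]
force: [-0.2, -0.4, 0.1]
finger_gap: 1.0
```

>>> send_rows(
  commands=[
    {"delta_pos": [-0.5,0,-0.5],"yaw": 0},
    {"delta_pos": [0,0,0],"yaw": 0},
    {"delta_pos": [0,0,0],"yaw": 0},
  ],
)

```text
t: 12.08
tcp_pos: [0.453, 0.1199, 0.0384]
tool_rot: [-0.003, 1.0, -0.001, 0.008]
force: [-0.3, 0.2, 0.1]
finger_gap: 1.006
```

>>> send_rows(
  commands=[
    {"delta_pos": [0,0,0],"yaw": 0},
    {"delta_pos": [0,0,0],"yaw": 0},
    {"delta_pos": [0,0,0],"yaw": 0},
    {"delta_pos": [0,0,0],"yaw": 0},
    {"delta_pos": [0,0,0],"yaw": 0},
    {"delta_pos": [0,0,0],"yaw": 0},
    {"delta_pos": [0,0,0],"yaw": 0},
  ],
  grip=1,
)

```text
t: 12.95
tcp_pos: [0.4533, 0.1198, 0.0389]
tool_rot: [-0.003, 1.0, -0.002, 0.009]
force: [-0.4, -1.1, 1.7]
finger_gap: 0.577
```

>>> send_rows(
  commands=[
    {"delta_pos": [0,0,2],"yaw": 0},
    {"delta_pos": [0,0,3],"yaw": 0},
    {"delta_pos": [0,0,1.5],"yaw": 0},
    {"delta_pos": [0,-3,0],"yaw": 0},
    {"delta_pos": [0,-5,0],"yaw": 0},
    {"delta_pos": [-0.5,-5,0],"yaw": 0},
    {"delta_pos": [-0.5,-4,0],"yaw": 0},
    {"delta_pos": [0,-2,0],"yaw": 0},
    {"delta_pos": [0,0,0],"yaw": 0},
    {"delta_pos": [0,0,0],"yaw": 0},
  ],
)

```text
t: 14.2
tcp_pos: [0.4397, -0.0742, 0.1016]
tool_rot: [-0.003, 1.0, -0.0, 0.005]
force: [-0.6, 0.8, -2.7]
finger_gap: 0.569
```

>>> send_rows(
  commands=[
    {"delta_pos": [-0.6,-2.1,0],"yaw": 0},
    {"delta_pos": [0,0,0],"yaw": 0},
    {"delta_pos": [0,0,-1.5],"yaw": 0},
    {"delta_pos": [0,0,-1.5],"yaw": 0},
    {"delta_pos": [0,0,0],"yaw": 0},
    {"delta_pos": [0,0,0],"yaw": 0},
  ],
)

```text
t: 14.95
tcp_pos: [0.4331, -0.0884, 0.071]
tool_rot: [-0.007, 1.0, 0.001, 0.004]
force: [-0.4, 0.4, -3.7]
finger_gap: 0.568
```

>>> send_rows(
  commands=[
    {"delta_pos": [0,-0.8,-0.5],"yaw": 0},
    {"delta_pos": [0,0,-0.7],"yaw": 0},
    {"delta_pos": [0,0,0],"yaw": 0},
    {"delta_pos": [0,0,0],"yaw": 0},
  ],
)

```text
t: 15.45
tcp_pos: [0.434, -0.0971, 0.0592]
tool_rot: [-0.007, 1.0, 0.001, 0.005]
force: [-0.5, 0.7, -3.1]
finger_gap: 0.569
```

>>> send_rows(
  commands=[
    {"delta_pos": [0,0.1,-0.4],"yaw": 0},
    {"delta_pos": [0,0,-0.4],"yaw": 0},
    {"delta_pos": [0,0,0],"yaw": 0},
    {"delta_pos": [0,0,0],"yaw": 0},
  ],
)

```text
t: 15.95
tcp_pos: [0.4339, -0.096, 0.0507]
tool_rot: [-0.007, 1.0, 0.001, 0.005]
force: [-0.1, -0.4, -2.5]
finger_gap: 0.57
```

>>> send_rows(
  commands=[
    {"delta_pos": [0,0,-0.2],"yaw": 0},
    {"delta_pos": [0,0,0],"yaw": 0},
    {"delta_pos": [0,0,0],"yaw": 0},
  ],
)

```text
t: 16.32
tcp_pos: [0.4341, -0.096, 0.0491]
tool_rot: [-0.007, 1.0, 0.0, 0.005]
force: [-0.1, -0.5, -2.7]
finger_gap: 0.569
```

>>> send_rows(
  commands=[
    {"delta_pos": [0,0,0],"yaw": 0},
    {"delta_pos": [0,0,0],"yaw": 0},
    {"delta_pos": [0,0,0],"yaw": 0},
    {"delta_pos": [0,0,0],"yaw": 0},
    {"delta_pos": [0,0,0],"yaw": 0},
    {"delta_pos": [0,0,0],"yaw": 0},
  ],
  grip=-1,
)

```text
t: 17.08
tcp_pos: [0.4348, -0.0964, 0.0494]
tool_rot: [-0.007, 1.0, -0.0, 0.006]
force: [-0.8, 0.0, -0.0]
finger_gap: 1.003
```

>>> send_rows(
  commands=[
    {"delta_pos": [0,0,1],"yaw": 0},
    {"delta_pos": [0,0,3],"yaw": 0},
    {"delta_pos": [0,0,4],"yaw": 0},
    {"delta_pos": [0,0,3],"yaw": 0},
    {"delta_pos": [0,0,0],"yaw": 0},
    {"delta_pos": [-2,-4,0],"yaw": 0},
    {"delta_pos": [-2,-5,0],"yaw": 0},
    {"delta_pos": [-2,-4,0],"yaw": 0},
    {"delta_pos": [0,0,0],"yaw": 0},
    {"delta_pos": [0,0,0],"yaw": 0},
  ],
)

```text
t: 18.32
tcp_pos: [0.3712, -0.2272, 0.1627]
tool_rot: [-0.008, 1.0, 0.001, 0.005]
force: [-0.7, 0.6, -0.7]
finger_gap: 1.0
```

>>> send_rows(
  commands=[
    {"delta_pos": [-0.6,-3.8,0],"yaw": 0},
    {"delta_pos": [0,0,0],"yaw": 0},
    {"delta_pos": [0,0,0],"yaw": 0},
    {"delta_pos": [0,0,-2],"yaw": 0},
    {"delta_pos": [0,0,-2],"yaw": 0},
    {"delta_pos": [0,0,-1.5],"yaw": 0},
    {"delta_pos": [0,0,0],"yaw": 0},
    {"delta_pos": [0,0,0],"yaw": 0},
  ],
)

```text
t: 19.32
tcp_pos: [0.3666, -0.2537, 0.1056]
tool_rot: [-0.015, 1.0, 0.005, 0.003]
force: [0.7, 0.0, 1.0]
finger_gap: 1.003
```

>>> send_rows(
  commands=[
    {"delta_pos": [-0.4,-1.5,0],"yaw": -0.03},
    {"delta_pos": [0,0,0],"yaw": 0},
    {"delta_pos": [0,0,-2],"yaw": 0},
    {"delta_pos": [0,0,-2],"yaw": 0},
    {"delta_pos": [0,0,-2],"yaw": 0},
    {"delta_pos": [0,0,-0.5],"yaw": 0},
    {"delta_pos": [0,0,0],"yaw": 0},
    {"delta_pos": [0,0,0],"yaw": 0},
  ],
)

```text
t: 20.32
tcp_pos: [0.3643, -0.274, 0.043]
tool_rot: [0.003, 1.0, 0.001, 0.007]
force: [0.3, -0.4, 0.4]
finger_gap: 1.001
```

>>> send_rows(
  commands=[
    {"delta_pos": [-0.1,0.5,-0.5],"yaw": 0},
    {"delta_pos": [0,0,0],"yaw": 0},
    {"delta_pos": [0,0,0],"yaw": 0},
  ],
)

```text
t: 20.7
tcp_pos: [0.3637, -0.269, 0.0388]
tool_rot: [0.002, 1.0, -0.0, 0.008]
force: [0.8, -0.1, -0.4]
finger_gap: 0.998
```

>>> send_rows(
  commands=[
    {"delta_pos": [0,0,0],"yaw": 0},
    {"delta_pos": [0,0,0],"yaw": 0},
    {"delta_pos": [0,0,0],"yaw": 0},
    {"delta_pos": [0,0,0],"yaw": 0},
    {"delta_pos": [0,0,0],"yaw": 0},
    {"delta_pos": [0,0,0],"yaw": 0},
    {"delta_pos": [0,0,0],"yaw": 0},
    {"delta_pos": [0,0,0],"yaw": 0},
  ],
  grip=1,
)

```text
t: 21.7
tcp_pos: [0.3638, -0.269, 0.0392]
tool_rot: [0.002, 1.0, -0.0, 0.008]
force: [0.0, 1.3, 1.4]
finger_gap: 0.474
```

>>> send_rows(
  commands=[
    {"delta_pos": [0,0,2],"yaw": 0},
    {"delta_pos": [0,0,4],"yaw": 0},
    {"delta_pos": [0,0,4],"yaw": 0},
    {"delta_pos": [0,0,4],"yaw": 0},
    {"delta_pos": [0,0,1],"yaw": 0},
    {"delta_pos": [0,0,0],"yaw": 0},
    {"delta_pos": [3,0,0],"yaw": 0},
    {"delta_pos": [4,1,0],"yaw": 0},
    {"delta_pos": [4,2,0],"yaw": 0},
    {"delta_pos": [3,3,0],"yaw": 0},
  ],
)

```text
t: 22.95
tcp_pos: [0.5005, -0.205, 0.1819]
tool_rot: [0.006, 1.0, 0.007, -0.001]
force: [-0.5, -0.6, -2.0]
finger_gap: 0.477
```

>>> send_rows(
  commands=[
    {"delta_pos": [1,4,0],"yaw": 0},
    {"delta_pos": [1.2,5,0],"yaw": 0},
    {"delta_pos": [1.2,5,0],"yaw": 0},
    {"delta_pos": [1.2,5,0],"yaw": 0},
    {"delta_pos": [1.2,5,0],"yaw": 0},
    {"delta_pos": [1.2,5,0],"yaw": 0},
    {"delta_pos": [1.2,5,0],"yaw": 0},
    {"delta_pos": [1.2,4,0],"yaw": 0},
    {"delta_pos": [0,0,0],"yaw": 0},
    {"delta_pos": [0,0,0],"yaw": 0},
  ],
)

```text
t: 24.2
tcp_pos: [0.5862, 0.1895, 0.1535]
tool_rot: [0.005, 1.0, 0.009, -0.021]
force: [0.3, 1.0, -2.1]
finger_gap: 0.479
```

>>> send_rows(
  commands=[
    {"delta_pos": [2,3.5,0.5],"yaw": 0},
    {"delta_pos": [2,3,0.5],"yaw": 0},
    {"delta_pos": [0,0,0],"yaw": 0},
    {"delta_pos": [0,0,0],"yaw": 0},
    {"delta_pos": [0,0,0],"yaw": 0},
    {"delta_pos": [0,0,0],"yaw": 0},
  ],
)

```text
t: 24.95
tcp_pos: [0.6223, 0.2461, 0.1571]
tool_rot: [0.011, 1.0, 0.006, -0.029]
force: [-0.5, -0.9, -1.8]
finger_gap: 0.476
```

>>> send_rows(
  commands=[
    {"delta_pos": [0.8,2.1,0],"yaw": 0.0},
    {"delta_pos": [0,0,0],"yaw": 0},
    {"delta_pos": [0,0,0],"yaw": 0},
    {"delta_pos": [0,0,-3.5],"yaw": 0},
    {"delta_pos": [0,0,-3.5],"yaw": 0},
    {"delta_pos": [0,0,0],"yaw": 0},
    {"delta_pos": [0,0,0],"yaw": 0},
  ],
)

```text
t: 25.82
tcp_pos: [0.6301, 0.2624, 0.0883]
tool_rot: [0.013, 1.0, 0.005, -0.028]
force: [0.4, -0.4, -1.5]
finger_gap: 0.473
```

>>> send_rows(
  commands=[
    {"delta_pos": [-6,0,0],"yaw": 0.0},
    {"delta_pos": [0,0,0],"yaw": 0},
    {"delta_pos": [0,0,0],"yaw": 0},
  ],
)

```text
t: 26.2
tcp_pos: [0.5684, 0.2617, 0.0919]
tool_rot: [0.013, 1.0, 0.005, -0.027]
force: [1.0, 0.2, -1.4]
finger_gap: 0.473
```

>>> send_rows(
  commands=[
    {"delta_pos": [1,0,0],"yaw": 0.0},
    {"delta_pos": [1,0,0],"yaw": 0},
    {"delta_pos": [1,0,0],"yaw": 0},
    {"delta_pos": [1,0,0],"yaw": 0},
    {"delta_pos": [1,0,0],"yaw": 0},
    {"delta_pos": [0,0,0],"yaw": 0},
    {"delta_pos": [0,0,0],"yaw": 0},
  ],
)

```text
t: 27.08
tcp_pos: [0.6271, 0.2618, 0.0937]
tool_rot: [0.013, 1.0, 0.006, -0.024]
force: [0.2, 0.7, -1.1]
finger_gap: 0.472
```

>>> send_rows(
  commands=[
    {"delta_pos": [0.3,0.6,0],"yaw": 0.0},
    {"delta_pos": [0,0,0],"yaw": 0},
    {"delta_pos": [0,0,-1.5],"yaw": 0},
    {"delta_pos": [0,0,-1.3],"yaw": 0},
    {"delta_pos": [0,0,0],"yaw": 0},
    {"delta_pos": [0,0,0],"yaw": 0},
  ],
)

```text
t: 27.82
tcp_pos: [0.6281, 0.2684, 0.0625]
tool_rot: [0.013, 1.0, 0.006, -0.026]
force: [0.1, -0.2, -2.6]
finger_gap: 0.474
```

>>> send_rows(
  commands=[
    {"delta_pos": [0.2,0,-0.5],"yaw": 0.0},
    {"delta_pos": [0,0,-0.4],"yaw": 0},
    {"delta_pos": [0,0,0],"yaw": 0},
    {"delta_pos": [0,0,0],"yaw": 0},
  ],
)

```text
t: 28.32
tcp_pos: [0.6309, 0.2684, 0.0535]
tool_rot: [0.013, 1.0, 0.006, -0.025]
force: [0.7, -0.0, -2.4]
finger_gap: 0.47
```

>>> send_rows(
  commands=[
    {"delta_pos": [0,0,-0.2],"yaw": 0.0},
    {"delta_pos": [0,0,-0.1],"yaw": 0},
    {"delta_pos": [0,0,0],"yaw": 0},
    {"delta_pos": [0,0,0],"yaw": 0},
  ],
)

```text
t: 28.82
tcp_pos: [0.6311, 0.2684, 0.0507]
tool_rot: [0.013, 1.0, 0.006, -0.025]
force: [-0.2, -0.7, -2.3]
finger_gap: 0.471
```

>>> send_rows(
  commands=[
    {"delta_pos": [0,0,-0.15],"yaw": 0.0},
    {"delta_pos": [0,0,0],"yaw": 0},
    {"delta_pos": [0,0,-0.15],"yaw": 0},
    {"delta_pos": [0,0,0],"yaw": 0},
  ],
)

```text
t: 29.32
tcp_pos: [0.6313, 0.2685, 0.0499]
tool_rot: [0.013, 1.0, 0.006, -0.024]
force: [-1.1, -0.0, -0.6]
finger_gap: 0.473
```

>>> send_rows(
  commands=[
    {"delta_pos": [0,0,-0.2],"yaw": 0.0},
    {"delta_pos": [0,0,-0.2],"yaw": 0},
    {"delta_pos": [0,0,0],"yaw": 0},
  ],
)

```text
t: 29.7
tcp_pos: [0.6314, 0.2685, 0.0499]
tool_rot: [0.013, 1.0, 0.006, -0.024]
force: [-0.8, -1.0, -0.2]
finger_gap: 0.474
```

>>> send_rows(
  commands=[
    {"delta_pos": [0,0,0],"yaw": 0},
    {"delta_pos": [0,0,0],"yaw": 0},
    {"delta_pos": [0,0,0],"yaw": 0},
    {"delta_pos": [0,0,0],"yaw": 0},
    {"delta_pos": [0,0,0],"yaw": 0},
    {"delta_pos": [0,0,0],"yaw": 0},
  ],
  grip=-1,
)

```text
t: 30.45
tcp_pos: [0.6322, 0.2687, 0.0486]
tool_rot: [0.013, 1.0, 0.006, -0.024]
force: [-0.2, -0.3, 0.7]
finger_gap: 1.001
```

>>> send_rows(
  commands=[
    {"delta_pos": [0,0,1],"yaw": 0},
    {"delta_pos": [0,0,2],"yaw": 0},
    {"delta_pos": [0,0,3],"yaw": 0},
    {"delta_pos": [0,0,3],"yaw": 0},
    {"delta_pos": [0,0,2.5],"yaw": 0},
    {"delta_pos": [0,0,1],"yaw": 0},
    {"delta_pos": [0,0,0],"yaw": 0},
  ],
)

```text
t: 31.32
tcp_pos: [0.6332, 0.269, 0.1856]
tool_rot: [0.013, 1.0, 0.007, -0.02]
force: [-0.9, 0.0, -0.2]
finger_gap: 1.004
```

>>> send_rows(
  commands=[
    {"delta_pos": [-0.5,-3,0],"yaw": 0.01},
    {"delta_pos": [-0.7,-5,0],"yaw": 0.01},
    {"delta_pos": [-0.7,-5,0],"yaw": 0},
    {"delta_pos": [-0.7,-5,0],"yaw": 0},
    {"delta_pos": [-0.7,-5,0],"yaw": 0},
    {"delta_pos": [-0.7,-5,0],"yaw": 0},
    {"delta_pos": [-0.7,-5,0],"yaw": 0},
    {"delta_pos": [-0.7,-5,0],"yaw": 0},
  ],
)

```text
t: 32.33
tcp_pos: [0.5718, -0.117, 0.1776]
tool_rot: [-0.002, 1.0, 0.008, -0.026]
force: [0.5, 0.3, 0.5]
finger_gap: 1.004
```

>>> send_rows(
  commands=[
    {"delta_pos": [-0.5,-5,0],"yaw": 0},
    {"delta_pos": [-0.5,-5,0],"yaw": 0},
    {"delta_pos": [-0.5,-5,0],"yaw": 0},
    {"delta_pos": [-0.5,-4,0],"yaw": 0},
    {"delta_pos": [-0.5,-3,0],"yaw": 0},
    {"delta_pos": [0,-2,0],"yaw": 0},
    {"delta_pos": [0,0,0],"yaw": 0},
    {"delta_pos": [0,0,0],"yaw": 0},
  ],
)

```text
t: 33.33
tcp_pos: [0.5402, -0.365, 0.169]
tool_rot: [0.001, 0.999, 0.014, -0.032]
force: [-0.6, -0.1, -0.4]
finger_gap: 0.997
```

>>> send_rows(
  commands=[
    {"delta_pos": [-0.4,-2.5,0.5],"yaw": 0},
    {"delta_pos": [-0.4,-2,0.5],"yaw": 0},
    {"delta_pos": [0,-1,0],"yaw": 0},
    {"delta_pos": [0,0,0],"yaw": 0},
    {"delta_pos": [0,0,0],"yaw": 0},
  ],
)

```text
t: 33.95
tcp_pos: [0.5325, -0.422, 0.1804]
tool_rot: [-0.0, 0.999, 0.013, -0.032]
force: [-0.0, 0.3, 0.5]
finger_gap: 1.003
```

>>> send_rows(
  commands=[
    {"delta_pos": [0,0,-5],"yaw": 0},
    {"delta_pos": [0,0,0],"yaw": 0},
    {"delta_pos": [0,0,0],"yaw": 0},
  ],
)

```text
t: 34.33
tcp_pos: [0.5339, -0.4217, 0.1318]
tool_rot: [-0.001, 0.999, 0.012, -0.031]
force: [0.4, -0.6, 0.3]
finger_gap: 0.996
```

>>> send_rows(
  commands=[
    {"delta_pos": [-2,1.5,0],"yaw": 0},
    {"delta_pos": [-4,3,0],"yaw": 0},
    {"delta_pos": [-4,3,0],"yaw": 0},
    {"delta_pos": [0,0,0],"yaw": 0},
    {"delta_pos": [0,0,0],"yaw": 0},
  ],
)

```text
t: 34.95
tcp_pos: [0.4359, -0.348, 0.1411]
tool_rot: [-0.002, 1.0, 0.006, -0.025]
force: [-0.1, -1.3, -0.5]
finger_gap: 1.002
```

>>> send_rows(
  commands=[
    {"delta_pos": [1,-0.8,0],"yaw": 0},
    {"delta_pos": [1,-0.8,0],"yaw": 0},
    {"delta_pos": [1,-0.8,0],"yaw": 0},
    {"delta_pos": [1,-0.8,0],"yaw": 0},
    {"delta_pos": [1,-0.8,0],"yaw": 0},
    {"delta_pos": [1,-0.8,0],"yaw": 0},
    {"delta_pos": [1,-0.8,0],"yaw": 0},
    {"delta_pos": [1,-0.8,0],"yaw": 0},
    {"delta_pos": [0,0,0],"yaw": 0},
    {"delta_pos": [0,0,0],"yaw": 0},
  ],
)

```text
t: 36.2
tcp_pos: [0.5322, -0.4261, 0.1409]
tool_rot: [-0.002, 1.0, 0.0, -0.02]
force: [0.2, 1.1, -0.5]
finger_gap: 1.0
```

>>> send_rows(
  commands=[
    {"delta_pos": [-3,2.4,0],"yaw": 0},
    {"delta_pos": [-4.8,3.8,0],"yaw": 0},
    {"delta_pos": [-4,3,0],"yaw": 0},
    {"delta_pos": [0,0,0],"yaw": 0},
    {"delta_pos": [0,0,0],"yaw": 0},
  ],
)

```text
t: 36.83
tcp_pos: [0.4107, -0.331, 0.141]
tool_rot: [-0.002, 1.0, 0.0, -0.02]
force: [0.4, 0.1, -0.3]
finger_gap: 0.998
```

>>> send_rows(
  commands=[
    {"delta_pos": [1.1,-0.9,0],"yaw": 0},
    {"delta_pos": [1.1,-0.9,0],"yaw": 0},
    {"delta_pos": [1.1,-0.9,0],"yaw": 0},
    {"delta_pos": [1.1,-0.9,0],"yaw": 0},
    {"delta_pos": [1.1,-0.9,0],"yaw": 0},
    {"delta_pos": [1.1,-0.9,0],"yaw": 0},
    {"delta_pos": [1.1,-0.9,0],"yaw": 0},
    {"delta_pos": [1.1,-0.9,0],"yaw": 0},
    {"delta_pos": [0,0,0],"yaw": 0},
    {"delta_pos": [0,0,0],"yaw": 0},
  ],
)

```text
t: 38.08
tcp_pos: [0.5188, -0.4212, 0.1411]
tool_rot: [-0.003, 1.0, -0.008, -0.012]
force: [0.5, -0.1, 0.7]
finger_gap: 1.0
```

>>> send_rows(
  commands=[
    {"delta_pos": [0.7,-0.5,0],"yaw": 0},
    {"delta_pos": [0.7,-0.4,0],"yaw": 0},
    {"delta_pos": [0,0,0],"yaw": 0},
    {"delta_pos": [0,0,0],"yaw": 0},
    {"delta_pos": [0,0,-2],"yaw": 0},
    {"delta_pos": [0,0,-1],"yaw": 0},
    {"delta_pos": [0,0,0],"yaw": 0},
    {"delta_pos": [0,0,0],"yaw": 0},
  ],
)

```text
t: 39.08
tcp_pos: [0.5325, -0.4295, 0.1079]
tool_rot: [-0.003, 1.0, -0.007, -0.013]
force: [0.6, -1.1, 0.1]
finger_gap: 1.001
```

>>> send_rows(
  commands=[
    {"delta_pos": [0,0,-2],"yaw": 0},
    {"delta_pos": [0,0,-2],"yaw": 0},
    {"delta_pos": [0,0,-2],"yaw": 0},
    {"delta_pos": [0,0,-1],"yaw": 0},
    {"delta_pos": [0,0,0],"yaw": 0},
    {"delta_pos": [0,0,0],"yaw": 0},
  ],
)

```text
t: 39.83
tcp_pos: [0.532, -0.4291, 0.0319]
tool_rot: [-0.003, 1.0, -0.007, -0.013]
force: [-0.7, -0.7, 0.3]
finger_gap: 0.996
```

>>> send_rows(
  commands=[
    {"delta_pos": [0,0,0.5],"yaw": 0},
    {"delta_pos": [0,0,0],"yaw": 0},
  ],
)

```text
t: 40.08
tcp_pos: [0.5329, -0.4299, 0.0387]
tool_rot: [-0.003, 1.0, -0.008, -0.012]
force: [0.3, 0.1, 0.1]
finger_gap: 1.0
```

>>> send_rows(
  commands=[
    {"delta_pos": [0,0,0],"yaw": 0},
    {"delta_pos": [0,0,0],"yaw": 0},
    {"delta_pos": [0,0,0],"yaw": 0},
    {"delta_pos": [0,0,0],"yaw": 0},
    {"delta_pos": [0,0,0],"yaw": 0},
    {"delta_pos": [0,0,0],"yaw": 0},
    {"delta_pos": [0,0,0],"yaw": 0},
    {"delta_pos": [0,0,0],"yaw": 0},
  ],
  grip=1,
)

```text
t: 41.08
tcp_pos: [0.5332, -0.4302, 0.0402]
tool_rot: [-0.003, 1.0, -0.008, -0.012]
force: [-0.5, 0.2, 1.3]
finger_gap: 0.369
```

>>> send_rows(
  commands=[
    {"delta_pos": [0,0,1],"yaw": 0},
    {"delta_pos": [0,0,2],"yaw": 0},
    {"delta_pos": [0,0,3],"yaw": 0},
    {"delta_pos": [0,0,3],"yaw": 0},
    {"delta_pos": [0,0,3],"yaw": 0},
    {"delta_pos": [0,0,1],"yaw": 0},
    {"delta_pos": [0,0,0],"yaw": 0},
  ],
)

```text
t: 41.95
tcp_pos: [0.5323, -0.429, 0.1781]
tool_rot: [-0.003, 1.0, -0.008, -0.012]
force: [0.7, 0.9, -2.7]
finger_gap: 0.367
```

>>> send_rows(
  commands=[
    {"delta_pos": [0.8,2.4,0],"yaw": 0},
    {"delta_pos": [0.8,2.4,0],"yaw": 0},
    {"delta_pos": [0.8,2.4,0],"yaw": 0},
    {"delta_pos": [0.8,2.4,0],"yaw": 0},
    {"delta_pos": [0.8,2.4,0],"yaw": 0},
    {"delta_pos": [0.8,2.4,0],"yaw": 0},
    {"delta_pos": [0.8,2.4,0],"yaw": 0},
    {"delta_pos": [0.8,2.4,0],"yaw": 0},
    {"delta_pos": [0.8,2.4,0],"yaw": 0},
    {"delta_pos": [0.8,2.4,0],"yaw": 0},
  ],
)

```text
t: 43.2
tcp_pos: [0.6099, -0.1605, 0.1659]
tool_rot: [-0.007, 1.0, 0.001, -0.022]
force: [0.0, 0.0, -2.3]
finger_gap: 0.367
```

>>> send_rows(
  commands=[
    {"delta_pos": [-2,1.4,0],"yaw": 0},
    {"delta_pos": [-4,1.4,0],"yaw": 0},
    {"delta_pos": [-4,1.4,0],"yaw": 0},
    {"delta_pos": [0,0,0],"yaw": 0},
    {"delta_pos": [0,0,0],"yaw": 0},
  ],
)

```text
t: 43.82
tcp_pos: [0.5044, -0.1042, 0.1616]
tool_rot: [-0.013, 1.0, 0.004, -0.026]
force: [-0.0, -0.4, -2.0]
finger_gap: 0.369
```

>>> send_rows(
  commands=[
    {"delta_pos": [1.2,0,0],"yaw": 0},
    {"delta_pos": [1.2,0,0],"yaw": 0},
    {"delta_pos": [1.2,0,0],"yaw": 0},
    {"delta_pos": [1.2,0,0],"yaw": 0},
    {"delta_pos": [1.2,0,0],"yaw": 0},
    {"delta_pos": [1.2,0,0],"yaw": 0},
    {"delta_pos": [1.2,0,0],"yaw": 0},
    {"delta_pos": [1.2,0,0],"yaw": 0},
    {"delta_pos": [1.2,0,0],"yaw": 0},
    {"delta_pos": [0,0,0],"yaw": 0},
  ],
)

```text
t: 45.08
tcp_pos: [0.6241, -0.105, 0.1607]
tool_rot: [-0.013, 1.0, 0.003, -0.024]
force: [0.2, 0.2, -2.0]
finger_gap: 0.367
```

>>> send_rows(
  commands=[
    {"delta_pos": [1.0,0.5,0],"yaw": 0},
    {"delta_pos": [1.0,0.5,0],"yaw": 0},
    {"delta_pos": [0.7,0,0],"yaw": 0},
    {"delta_pos": [0,0,0],"yaw": 0},
    {"delta_pos": [0,0,-2],"yaw": 0},
    {"delta_pos": [0,0,-3],"yaw": 0},
    {"delta_pos": [0,0,-2],"yaw": 0},
    {"delta_pos": [0,0,-1],"yaw": 0},
    {"delta_pos": [0,0,0],"yaw": 0},
    {"delta_pos": [0,0,0],"yaw": 0},
  ],
)

```text
t: 46.32
tcp_pos: [0.6526, -0.0945, 0.0804]
tool_rot: [-0.013, 1.0, 0.003, -0.024]
force: [0.4, 0.0, -0.6]
finger_gap: 0.37
```

>>> send_rows(
  commands=[
    {"delta_pos": [0,0,-1],"yaw": 0},
    {"delta_pos": [0,0,-1],"yaw": 0},
    {"delta_pos": [0,0,-0.6],"yaw": 0},
    {"delta_pos": [0,0,0],"yaw": 0},
    {"delta_pos": [0,0,0],"yaw": 0},
  ],
)

```text
t: 46.95
tcp_pos: [0.6535, -0.0948, 0.0541]
tool_rot: [-0.013, 1.0, 0.002, -0.023]
force: [-0.4, 0.5, -1.8]
finger_gap: 0.368
```

Run:
```python
from h import *
im=manip.snapshot('scene');cv2.imwrite('pics/s1.png',cv2.resize(im[160:290,200:420],(792,468),interpolation=cv2.INTER_CUBIC))
```

```text
(no output)
```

View pics/s1.png

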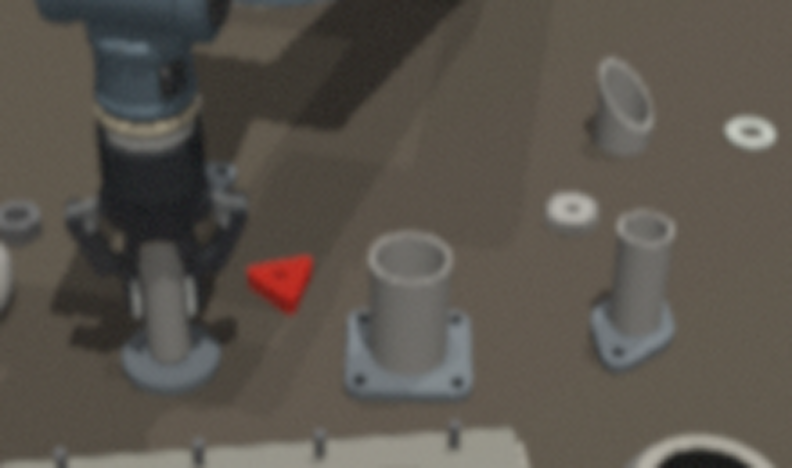

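The 60 and 41 mm tubes stand on their flanges, at crop (408,300) and (640,275). The 32 mm tube, at (168,300), is held just above the round ring and leans slightly. Lowering it now.

>>> send_rows(
  commands=[
    {"delta_pos": [0,0,-0.25],"yaw": 0},
    {"delta_pos": [0,0,0],"yaw": 0},
    {"delta_pos": [0,0,-0.15],"yaw": 0},
    {"delta_pos": [0,0,0],"yaw": 0},
  ],
)

```text
t: 47.5
tcp_pos: [0.654, -0.0949, 0.0506]
tool_rot: [-0.013, 1.0, 0.002, -0.022]
force: [-0.1, 0.2, -2.6]
finger_gap: 0.37
```

>>> send_rows(
  commands=[
    {"delta_pos": [0,0,-0.2],"yaw": 0},
    {"delta_pos": [0,0,-0.2],"yaw": 0},
    {"delta_pos": [0,0,0],"yaw": 0},
  ],
)

```text
t: 47.88
tcp_pos: [0.6545, -0.095, 0.0509]
tool_rot: [-0.013, 1.0, 0.002, -0.021]
force: [0.6, -0.3, -2.2]
finger_gap: 0.366
```

>>> send_rows(
  commands=[
    {"delta_pos": [0,0,0],"yaw": 0},
    {"delta_pos": [0,0,0],"yaw": 0},
    {"delta_pos": [0,0,0],"yaw": 0},
    {"delta_pos": [0,0,0],"yaw": 0},
    {"delta_pos": [0,0,0],"yaw": 0},
    {"delta_pos": [0,0,0],"yaw": 0},
    {"delta_pos": [0,0,0],"yaw": 0},
  ],
  grip=-1,
)

```text
t: 48.75
tcp_pos: [0.6552, -0.0952, 0.0506]
tool_rot: [-0.013, 1.0, 0.002, -0.021]
force: [0.1, 0.5, 0.1]
finger_gap: 0.998
```

>>> send_rows(
  commands=[
    {"delta_pos": [0,0,1],"yaw": 0},
    {"delta_pos": [0,0,2],"yaw": 0},
    {"delta_pos": [0,0,3],"yaw": 0},
    {"delta_pos": [0,0,4],"yaw": 0},
    {"delta_pos": [0,0,4],"yaw": 0},
    {"delta_pos": [0,0,2],"yaw": 0},
    {"delta_pos": [0,0,0],"yaw": 0},
  ],
)

```text
t: 49.62
tcp_pos: [0.656, -0.0953, 0.2249]
tool_rot: [-0.013, 1.0, 0.0, -0.017]
force: [0.2, -0.4, 0.1]
finger_gap: 1.003
```

>>> send_rows(
  commands=[
    {"delta_pos": [-1,-4,0],"yaw": 0},
    {"delta_pos": [-1,-5,0],"yaw": 0},
    {"delta_pos": [-1,-5,0],"yaw": 0},
    {"delta_pos": [-1,-5,0],"yaw": 0},
    {"delta_pos": [-1,-5,0],"yaw": 0},
    {"delta_pos": [-1,-4,0],"yaw": 0},
    {"delta_pos": [0,-3,0],"yaw": 0},
    {"delta_pos": [0,0,0],"yaw": 0},
    {"delta_pos": [0,0,0],"yaw": 0},
  ],
)

```text
t: 50.75
tcp_pos: [0.5888, -0.4102, 0.2196]
tool_rot: [-0.014, 1.0, 0.004, -0.02]
force: [0.2, 0.0, -0.1]
finger_gap: 0.998
```

Run:
```python
from h import *
im=manip.snapshot('top');cv2.imwrite('pics/top2.png',im)
cv2.imwrite('pics/t2c.png',cv2.resize(im[120:300,80:360],(800,514),interpolation=cv2.INTER_CUBIC))
g=cv2.cvtColor(im,cv2.COLOR_BGR2GRAY)
F={'60':(.6562,.0894),'50':(.4329,-.0961),'41':(.6305,.2676),'32':(.6526,-.0942)}
for th in (70,80,90,100,110,120,130):
    cs,h=cv2.findContours((g>th).astype(np.uint8),cv2.RETR_CCOMP,cv2.CHAIN_APPROX_NONE)
    for i,c in enumerate(cs):
        if h[0][i][3]<0 or len(c)<14: continue
        e=cv2.fitEllipse(c);a=ray('top',e[0],.10);k=np.linalg.norm(ray('top',(e[0][0]+1,e[0][1]),.1)-a)*1e3
        for n,f in F.items():
            if np.hypot(*(a[:2]-f))<.025: print(th,n,'diam',np.round(np.array(e[1])*k,1),'xy',a[:2],'off mm',(a[:2]-f)*1e3)
```

```text
70 50 diam [30.2 41.7] xy [ 0.4374 -0.0945] off mm [4.5019 1.6157]
70 41 diam [23.5 30. ] xy [0.6249 0.2702] off mm [-5.5657  2.632 ]
70 60 diam [28.5 48.2] xy [0.6464 0.0897] off mm [-9.776   0.3155]
80 32 diam [22.3 29.4] xy [ 0.6301 -0.0838] off mm [-22.5327  10.4064]
80 41 diam [30.4 32.6] xy [0.6271 0.2693] off mm [-3.4211  1.7101]
80 32 diam [21.9 23. ] xy [ 0.6527 -0.0941] off mm [0.1497 0.1263]
80 60 diam [47.3 51.3] xy [0.6551 0.0903] off mm [-1.1131  0.9012]
90 32 diam [26.5 31.1] xy [ 0.6303 -0.0839] off mm [-22.3436  10.3023]
90 41 diam [32.5 34. ] xy [0.6276 0.269 ] off mm [-2.8849  1.3567]
90 32 diam [ 8.5 16.6] xy [ 0.6574 -0.1149] off mm [  4.8    -20.6699]
90 32 diam [22.6 24.7] xy [ 0.6529 -0.0942] off mm [0.2623 0.0361]
90 60 diam [51.3 51.6] xy [0.656 0.089] off mm [-0.1785 -0.4446]
100 41 diam [34.  34.7] xy [0.6273 0.2687] off mm [-3.2181  1.1108]
100 32 diam [24.2 25.4] xy [ 0.6527 -0.0945] off mm [ 0.0538 -0.2612]
100 60 diam [51.7 53.5] xy [0.6561 0.089 ] off mm [-0.0862 -0.4222]
110 41 diam [34.4 35.7] xy [0.6272 0.269 ] off mm [-3.3128  1.4251]
110 32 diam [25.2 25.9] xy [ 0.6529 -0.0948] off mm [ 0.2801 -0.5934]
110 60 diam [53.1 53.7] xy [0.6562 0.0891] off mm [-0.0181 -0.3312]
120 41 diam [34.7 36.4] xy [0.6272 0.2689] off mm [-3.2954  1.2722]
120 32 diam [25.6 27.5] xy [ 0.6529 -0.0945] off mm [ 0.2922 -0.331 ]
120 60 diam [53.2 55.2] xy [0.6564 0.089 ] off mm [ 0.2463 -0.4421]
130 41 diam [35.1 36.8] xy [0.6273 0.2691] off mm [-3.2409  1.4596]
130 32 diam [27.2 27.8] xy [ 0.6527 -0.0943] off mm [ 0.0951 -0.0812]
130 60 diam [53.8 55.8] xy [0.6565 0.0888] off mm [ 0.3064 -0.5799]
```

View pics/t2c.png

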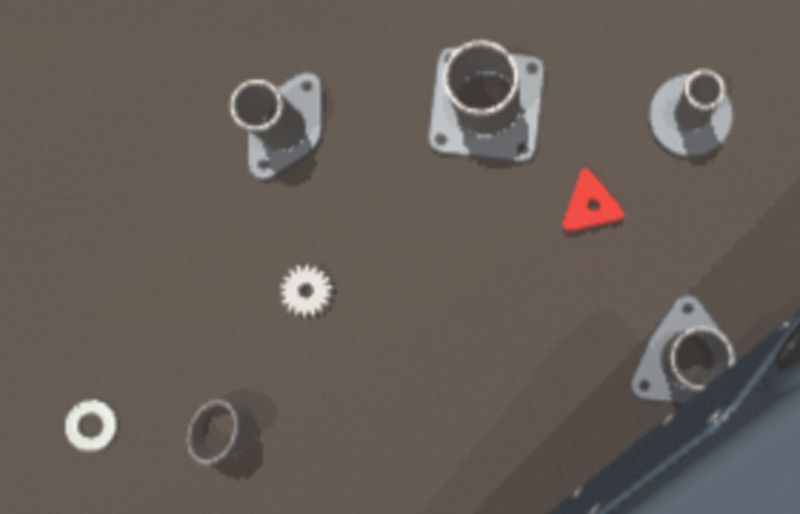

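The 60, 41 and 32 mm tubes sit about 0.5, 3.5 and 0.4 mm off their holes. The 50 mm tube is partly hidden by the arm, so I'm moving the arm aside to check it and whether the flanges shifted.

>>> send_rows(
  commands=[
    {"delta_pos": [-3,-3,0],"yaw": 0},
    {"delta_pos": [-4,-3,0],"yaw": 0},
    {"delta_pos": [-4,-3,0],"yaw": 0},
    {"delta_pos": [-4,-3,0],"yaw": 0},
    {"delta_pos": [-4,-3,0],"yaw": 0},
    {"delta_pos": [-2,-2,0],"yaw": 0},
    {"delta_pos": [0,0,0],"yaw": 0},
    {"delta_pos": [0,0,0],"yaw": 0},
  ],
)

```text
t: 51.8
tcp_pos: [0.3797, -0.5709, 0.22]
tool_rot: [-0.023, 1.0, 0.006, -0.02]
force: [0.0, 0.3, 0.8]
finger_gap: 1.0
```

Run:
```python
from h import *
im=manip.snapshot('top');cv2.imwrite('pics/top3.png',im);sc=manip.snapshot('scene');cv2.imwrite('pics/s3.png',sc)
g=cv2.cvtColor(im,cv2.COLOR_BGR2GRAY);f=(.4329,-.0961)
for th in (60,70,80,90,100,110,120):
    cs,h=cv2.findContours((g>th).astype(np.uint8),cv2.RETR_CCOMP,cv2.CHAIN_APPROX_NONE)
    for i,c in enumerate(cs):
        if h[0][i][3]<0 or len(c)<14: continue
        e=cv2.fitEllipse(c);a=ray('top',e[0],.10);k=np.linalg.norm(ray('top',(e[0][0]+1,e[0][1]),.1)-a)*1e3
        if np.hypot(*(a[:2]-f))<.025: print(th,'diam',np.round(np.array(e[1])*k,1),'xy',a[:2],'off mm',(a[:2]-f)*1e3)
a=cv2.imread('pics/top0.png')
A=np.vstack([x[120:280,140:360] for x in(a,im)])
cv2.imwrite('pics/cmp.png',np.hstack([cv2.resize(A,(400,582)),cv2.resize(sc[150:310,200:420],(400,582//2)).repeat(1,0) if 0 else np.vstack([cv2.resize(sc[160:290,190:410],(400,236)),np.zeros((346,400,3),np.uint8)])]))
# flange shift: pixels bright in both around visible outer edges; bounding extents
for n,(u,v) in {'oval':(180,163),'sq':(250,157),'rnd':(321,160),'tri':(321,244)}.items():
    p=[]
    for q in(a,im):
        m=(cv2.cvtColor(q,cv2.COLOR_BGR2GRAY)[v-30:v+30,u-30:u+30]>115)
        y,x=np.where(m);p.append((x.min(),x.max(),y.min(),y.max()))
    print(n,p)
```

```text
70 diam [28.6 32.1] xy [ 0.4361 -0.0905] off mm [3.1544 5.5663]
80 diam [31.5 40.3] xy [ 0.4358 -0.0938] off mm [2.9304 2.2566]
90 diam [41.3 42.5] xy [ 0.4335 -0.0957] off mm [0.6013 0.4232]
100 diam [42.1 43.1] xy [ 0.4335 -0.096 ] off mm [0.6014 0.0626]
110 diam [42.8 44.5] xy [ 0.4334 -0.0962] off mm [ 0.4988 -0.0625]
120 diam [44.2 45.4] xy [ 0.4334 -0.0962] off mm [ 0.5087 -0.0886]
oval [(np.int64(17), np.int64(42), np.int64(12), np.int64(49)), (np.int64(10), np.int64(42), np.int64(12), np.int64(49))]
sq [(np.int64(10), np.int64(50), np.int64(9), np.int64(48)), (np.int64(10), np.int64(50), np.int64(6), np.int64(48))]
rnd [(np.int64(0), np.int64(45), np.int64(16), np.int64(59)), (np.int64(0), np.int64(45), np.int64(14), np.int64(59))]
tri [(np.int64(10), np.int64(49), np.int64(9), np.int64(46)), (np.int64(10), np.int64(49), np.int64(9), np.int64(46))]
```

View pics/cmp.png

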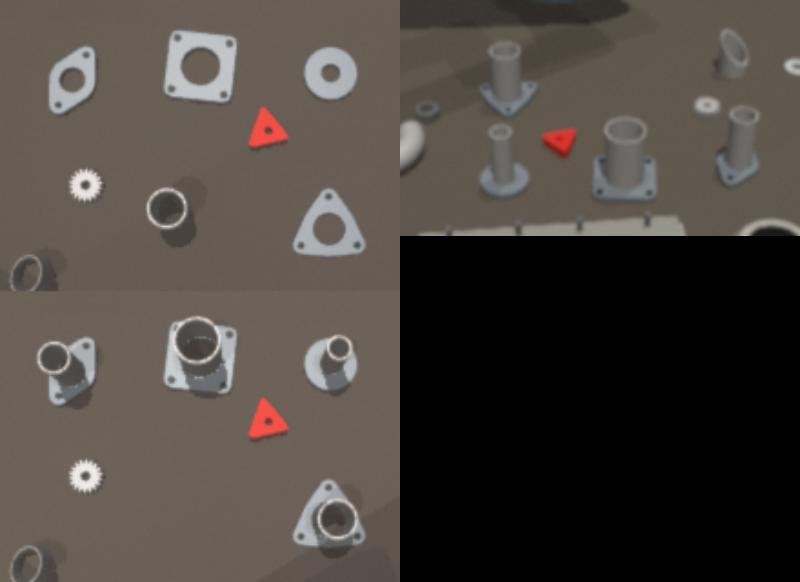

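All four tubes stand upright in the last images and the flange outlines are unchanged. Handing in.

```bash
python3 -c "
from station import manip
s=manip.sense();print(s['t'],s['finger_gap'],s['force']);print(manip.sign_off())"
```

```text
51.9 1.0014637078586717 [0.23300062 0.55095008 0.47250452]
the job is handed in; nothing more can be done
None
```

All four square-cut tubes stand on their matching flanges: 60 mm on the square, 50 on the three-cornered, 41 on the oval and 32 on the grey round ring. Everything is released and the job was handed in at 51.9 s with the gripper open and clear; no verdict is reported.

| Tube | Rim off the hole centre, last top view | Limit |
|---|---|---|
| 60 mm | about 0.5 mm | 10 mm |
| 50 mm | about 0.5 mm | 10 mm |
| 41 mm | about 3.5 mm | 10 mm |
| 32 mm | about 0.4 mm | 10 mm |

- **Upright:** all four look upright in the scene view, but I did not measure their tilt separately. The 3.5 mm on the 41 mm tube is the one figure that stands out. If it were tilt rather than shift, it would be about 0.04 rad, against the limit of 0.05.
- **Flanges:** the edges that stay visible had not moved a pixel from the first image to the last.
- **Left alone:** the slant-cut offcut appears where it was, judged by eye only. I never worked near the bend or the yellow look-alikes, and did not re-measure them.
- **Tool tilt:** the tool drifted up to about 0.07 rad off vertical during fast moves. I brought it partly back, and it was still about 0.05 rad off when I released the 41 and 32 mm tubes. Both were in contact with their flanges and settled flat on release.

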